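# Lid the ingredient canisters

### The job

The washed lids are in the wooden tray: put them back on the four ingredient canisters, each lid on the canister of its own colour and size, plug in the mouth and flange down flat on the rim. Set them down gently, do not drop them. Leave the canisters standing where they are, and do not move the saucer in the tray or the bowl.

Things in the scene. Friction and masses are not known exactly. Their poses are not given: they have to be found in the camera images.
- lid_red: red lid, the smallest of four: flange 74 mm wide on a tapered plug 10 mm deep (36 mm wide below, 50 above); dark wooden knob. Origin: centre of plug's underside; z up. Above it: flange at 10-15 mm, stem (14 wide) 15-25, round knob (24 wide) 25-47. Lies loose, knob up, anywhere on the floor of a wooden tray (floor 8 mm, rim 35 mm above table).
- canister_red: red open round canister, the smallest of the four, standing loose on the table: 66 mm across outside, 60 mm inside, 60 mm high, flat rim. Origin: centre of its underside; z up. With its lid home, the flange rests on the rim and the lid's origin is 50 mm above this one.
- lid_yellow: yellow lid, the second smallest of four: flange 88 mm wide on a tapered plug 10 mm deep (50 mm wide below, 64 above); dark wooden knob. Origin: centre of plug's underside; z up. Above it: flange at 10-15 mm, stem (14 wide) 15-25, round knob (24 wide) 25-47. Lies loose, knob up, anywhere on the floor of a wooden tray (floor 8 mm, rim 35 mm above table).
- canister_yellow: yellow open round canister, the second smallest of the four, standing loose on the table: 80 mm across outside, 74 mm inside, 70 mm high, flat rim. Origin: centre of its underside; z up. With its lid home, the flange rests on the rim and the lid's origin is 60 mm above this one.
- lid_green: green lid, the second largest of four: flange 102 mm wide on a tapered plug 10 mm deep (64 mm wide below, 78 above); dark wooden knob. Origin: centre of plug's underside; z up. Above it: flange at 10-15 mm, stem (14 wide) 15-25, round knob (24 wide) 25-47. Lies loose, knob up, anywhere on the floor of a wooden tray (floor 8 mm, rim 35 mm above table).
- canister_green: green open round canister, the second largest of the four, standing loose on the table: 94 mm across outside, 88 mm inside, 80 mm high, flat rim. Origin: centre of its underside; z up. With its lid home, the flange rests on the rim and the lid's origin is 70 mm above this one.
- lid_blue: blue lid, the largest of four: flange 116 mm wide on a tapered plug 10 mm deep (78 mm wide below, 92 above); dark wooden knob. Origin: centre of plug's underside; z up. Above it: flange at 10-15 mm, stem (14 wide) 15-25, round knob (24 wide) 25-47. Lies loose, knob up, anywhere on the floor of a wooden tray (floor 8 mm, rim 35 mm above table).
- canister_blue: blue open round canister, the largest of the four, standing loose on the table: 108 mm across outside, 102 mm inside, 90 mm high, flat rim. Origin: centre of its underside; z up. With its lid home, the flange rests on the rim and the lid's origin is 80 mm above this one.
- saucer: white saucer without a knob, 90 mm across and 16 mm high, lying among the lids in the wooden tray. Not part of the job. Origin: centre of its underside; z up.
- bowl: white china bowl with blue bands, 124 mm across and 56 mm high, standing on the table beyond the canisters. Not part of the job. Origin: centre of its underside; z up.
Not all that is in view belongs to the job. Leave any white look-alike of the lid_red alone.

How it is judged:
At the end, for the whole second after the job is handed in: Each of the four lids sits on the canister of its own colour: centred within 8 mm, flange down on the rim (lid height right to +3/-4 mm), level within 0.06 rad; canisters upright on the table within 30 mm of where they stood, saucer and bowl within 30 mm of where they were; all released and at rest (horizontal distance between lid_red and canister_red below 0.008 m and z of lid_red in the frame of canister_red between 0.046 and 0.053 m and angle between each of lid_red, canister_red, lid_yellow, canister_yellow, lid_green, canister_green, lid_blue, canister_blue's own z axis and vertical below 0.06 rad and height (world z) of each of canister_red, canister_yellow, canister_green, canister_blue below 0.004 m and distance of each of canister_red, canister_yellow, canister_green, canister_blue, saucer, bowl from where it was at the start of the episode below 0.03 m and linear speed of each of lid_red, canister_red, lid_yellow, canister_yellow, lid_green, canister_green, lid_blue, canister_blue below 0.02 m/s and horizontal distance between lid_yellow and canister_yellow below 0.008 m and z of lid_yellow in the frame of canister_yellow between 0.056 and 0.063 m and horizontal distance between lid_green and canister_green below 0.008 m and z of lid_green in the frame of canister_green between 0.066 and 0.073 m and horizontal distance between lid_blue and canister_blue below 0.008 m and z of lid_blue in the frame of canister_blue between 0.076 and 0.083 m); the robot touches nothing.
It fails at once if a lid is let fall (moves faster than 0.7 m/s out of the gripper, a drop of some 25 mm) ((linear speed of lid_red above 0.7 m/s and contact force between lid_red and the fingers below 0.01 N) or (linear speed of lid_yellow above 0.7 m/s and contact force between lid_yellow and the fingers below 0.01 N) or (linear speed of lid_green above 0.7 m/s and contact force between lid_green and the fingers below 0.01 N) or (linear speed of lid_blue above 0.7 m/s and contact force between lid_blue and the fingers below 0.01 N)).
It fails at once if a canister is pushed or lifted more than 30 mm from where it stood (distance of any of canister_red, canister_yellow, canister_green, canister_blue from where it was at the start of the episode above 0.03 m).
It fails at once if the saucer is moved more than 30 mm (distance of saucer from where it was at the start of the episode above 0.03 m).
It fails at once if the bowl is moved more than 30 mm (distance of bowl from where it was at the start of the episode above 0.03 m).
It also fails if it takes over 112 s, if anything falls off the work surface, if the arm or the gripper's body presses on something with over 40 N, if the wrist force passes 120 N, or if a joint passes its speed limit or range.

### The arm

A 7-joint arm with a two-finger parallel gripper is mounted at the origin on the work surface. World frame = base frame: x ahead of the robot, y to its left, z up, the work surface at z = 0. Lengths are in m, angles in rad, forces in N, time in s.
With the tool pointing down it reaches from about 0.4 to 0.85 m from the base axis. Payload 10.4 kg.
Tool frame: the origin (TCP) lies at the centre of the arm's flange, where the gripper is bolted on; the fingertips stand 173 mm ahead of it and the grasp point (between the pads) lies 155 mm ahead of it; z points along the fingers, y is the line along which they close (so a half turn about z gives the same grasp; the last joint's range is limited). The gripper opens to 85 mm and grips with 20 to 120 N. Pads are 22 mm wide; open, the fingers measure 114 mm over their backs; the gripper's body (76 mm by 85 mm) begins 54 mm behind the grasp point. The pads swing forward as they close: fully open they stand 13 mm farther back than shut.
Start: joints at [-1.184, 0.332, -0.065, 1.46, 0.022, 1.35, -0.088], TCP at [0.249, 0.573, 0.405] pointing down, gripper open.
Joint ranges: [-2.6, 2.6], [-0.5, 2.12], [-1.47, 1.34], [0.16, 2.42], [-1.27, 4.41], [0.06, 2.06], [-2.6, 2.6]. Speed limits (rad/s): [2.22, 2.22, 2.79, 2.79, 3.14, 3.14, 3.14].

### API

Orientations are given as a unit quaternion [x, y, z, w].
In Python, from workcell import manip, viewer, finder gives the robot as it stands.
- The arm moves only by the tool arm_command, never from a script. Its argument "plan" is a list of rows, each an object with "dp": the shift along the tool's x, y, z in mm, a list of three; "spin": the turn about the tool's z in rad. A call has 1 to 5 rows; each row shifts and turns the commanded pose from where the row before left it, along the tool's axes as they then stand; what a row does not reach is not made up. A row lasts 1/10 s, in which the tool goes at most 50 mm and 8.59 degrees, less where a joint would pass 70% of its speed; a pose out of reach is approached as far as the arm can. A call is refused whole if a number of a shift passes 50 or a number of a turn 0.15, either way. A call with a gripper value outside its range is refused whole. "grip" is the closure, from -1 (fully open) to 1 (shut), set as the call begins (left out, the last holds). The fingers move at their own pace and stop on an object; "newtons" is the grip in N (left out, the last holds). Time passes only in rows, so rows that do not move let the fingers close. It gives the time, the measured TCP pose, the force, the opening and the grip force at its end, in the units of the state.
- manip.get_obs(): the state, without advancing time (a new reading comes with each control period).
- viewer.camera(name): name is "scene" or "top"; returns the picture (420x560x3 uint8, blue, green, red); there is no depth.
- viewer.camera_params(name): a dict with "vertical_fov" (degrees; the focal length in pixels is half the picture's height over the tangent of half this angle, whatever the lens; pixels are square), "cx", "cy" (the principal point, pixels), "R" (3x3) and "t" (3): a world point X has camera coordinates R X + t. Camera axes: x right, y down, z forward; pixel columns grow to the right and rows downward; lengths in m; the calibration is good to about 2 mm. A picture is of the moment at which its call begins. camera_params takes no time and is no camera call.
- manip.hand_in(): hands the job in; it is judged then, once.
Trained networks look in the newest picture that a camera, given by its name, has taken for a name from the list of things; names that differ only in an ending like _2 or _b are one class to them, and where a whole thing is asked for, a point or a joint stands for the part that bears it (a point fixed in the world has none). Each returns a list of dicts, best first, with "score" (0 to 1); they miss things now and then, are a little off and sometimes report something else, mostly with a low value. They report only what shows in the picture. A call takes as long as a camera call. They do not tell look-alikes from the thing itself.
- finder.find_in(camera, thing): "position" ([x, y, z] in m, in world coordinates, good to about 4 mm: the middle of the surface that is visible of it).
The state is a dict: "clock": time; "joint_pos": joint angles; "joint_velocities": joint speeds; "tau": joint torques, N m; "position": TCP position; "ee_rot": TCP orientation; "ft_force": force on the tool from outside, world axes, zero at the start; "torque": the same for the moment, N m; "grip_width": opening from 0.0 (shut) to 1.0 (fully open); "grasp_force": force on a finger pad.
Only numpy, scipy, OpenCV 4.12 (cv2) and the standard library are available. Lean on these libraries where they do the work, as an engineer would, in place of code of your own. Each camera call takes 0.05 s, during which the arm holds its last target. There are 200 camera calls.

## Working session

There is one attempt and no reset: what is moved stays moved. The work goes in short steps, Python scripts to look and compute and a tool call to move; the robot and the scene stay as the last step left them, time stands still between calls to the robot, and variables do not carry over. Pictures are saved under pics/ and viewed, at most 14 in all, crops included, and the job is handed in when it is done.

Besides the shell and the picture viewer there is one more tool, called in YAML: its name, and indented under it one key for each argument. arm_command: Moves the arm, as the interface text tells. Its arguments: {"type":"object","properties":{"plan":{"type":"array","items":{"type":"object","properties":{"dp":{"type":"array","items":{"type":"number"}},"spin":{"type":"number"}}}},"grip":{"type":"number"},"newtons":{"type":"number"}},"required":["plan"]}

```bash
mkdir -p pics; ls; cat > h.py <<'E'
import numpy as np,cv2
from workcell import manip,viewer,finder
def P(n):
    p=viewer.camera_params(n);return 210/np.tan(np.radians(p['vertical_fov'])/2),p['cx'],p['cy'],np.array(p['R']),np.array(p['t'])
def proj(n,X):
    f,cx,cy,R,t=P(n);c=R@np.array(X)+t;return [round(float(f*c[0]/c[2]+cx),1),round(float(f*c[1]/c[2]+cy),1)]
def ray(n,u,v,z):
    f,cx,cy,R,t=P(n);d=R.T@np.array([(u-cx)/f,(v-cy)/f,1]);o=-R.T@t;return o+d*(z-o[2])/d[2]
E
python3 - <<'E'
from h import *
for n in('scene','top'):
    cv2.imwrite(f'pics/{n}0.png',viewer.camera(n))
    f,cx,cy,R,t=P(n);print(n,f,cx,cy,-R.T@t)
    for o in ['lid_','canister_']:
        for c in ['red','yellow','green','blue']:
            print(o+c,[(np.round(d['position'],3).tolist(),round(d['score'],2),proj(n,d['position'])) for d in finder.find_in(n,o+c)[:3]])
o=manip.get_obs();print(o['position'],o['ee_rot'],o['clock'])
E
```

```text
pics
scene 546.720559437171 278.7581402848186 208.04389696212831 [ 0.90274029 -0.54561215  0.99068615]
lid_red [([0.672, 0.158, 0.017], 0.94, [366.1, 173.9]), ([0.802, -0.282, 0.01], 0.86, [309.7, 374.6]), ([0.32, -0.146, 0.015], 0.59, [153.2, 194.5])]
lid_yellow [([0.422, 0.24, 0.024], 0.68, [291.6, 102.0]), ([0.584, 0.258, 0.02], 0.56, [353.8, 127.3]), ([0.734, -0.054, 0.026], 0.5, [342.3, 256.7])]
lid_green [([0.504, 0.16, 0.019], 0.94, [302.5, 139.4])]
lid_blue [([0.588, 0.072, 0.024], 0.9, [313.3, 181.0])]
canister_red [([0.607, -0.138, 0.028], 0.84, [265.6, 255.4])]
canister_yellow [([0.439, -0.305, 0.029], 0.82, [144.8, 275.7]), ([0.731, -0.051, 0.028], 0.21, [341.9, 254.7])]
canister_green [([0.439, -0.158, 0.038], 0.64, [191.9, 219.3]), ([0.594, -0.308, 0.03], 0.27, [207.1, 319.8])]
canister_blue [([0.591, -0.303, 0.028], 0.58, [207.8, 317.0])]
top 408.1597880292361 276.5981801440662 214.24513737367855 [ 0.48182975 -0.02936432  0.90896055]
lid_red [([0.315, -0.135, 0.012], 0.96, [334.2, 329.1]), ([0.665, 0.162, 0.02], 0.89, [198.8, 167.7]), ([0.791, -0.28, 0.014], 0.64, [397.5, 112.7])]
lid_yellow [([0.416, 0.242, 0.023], 0.8, [159.6, 281.0])]
lid_green [([0.493, 0.162, 0.022], 0.64, [197.1, 245.3])]
lid_blue [([0.587, 0.075, 0.024], 0.93, [237.5, 202.3])]
canister_red [([0.616, -0.147, 0.006], 0.69, [338.2, 190.4]), ([0.446, -0.168, 0.006], 0.43, [348.3, 267.6])]
canister_yellow [([0.442, -0.312, 0.017], 0.57, [416.4, 269.9])]
canister_green [([0.446, -0.168, 0.008], 0.59, [348.7, 267.6])]
canister_blue [([0.6, -0.324, 0.023], 0.56, [421.1, 197.1]), ([0.587, 0.074, 0.026], 0.55, [237.6, 202.4])]
[0.2490079  0.57325649 0.40474348] [ 2.03463505e-01  9.79082530e-01  4.47793815e-05 -2.14912435e-05] 0.9
```

View pics/scene0.png

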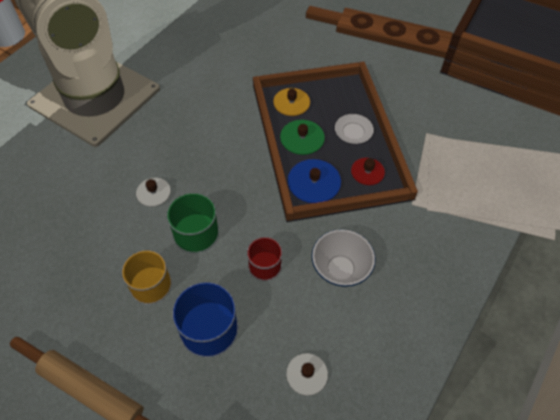

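View pics/top0.png

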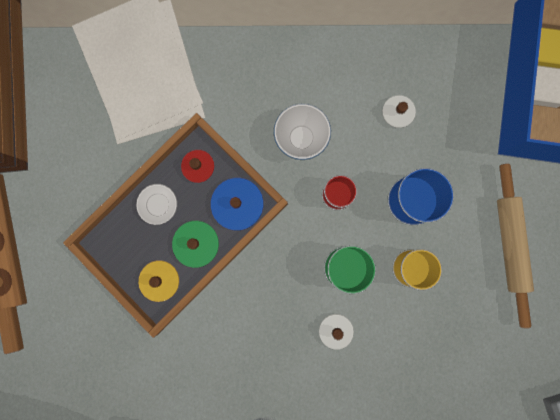

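The pictures show the tray lids, by top-view pixel: red (197,165), blue (236,203), green (194,243) and yellow (158,281), plus the saucer at (156,204). The white look-alikes of lid_red are at (399,110) and (336,331), outside the tray, and I'll leave them alone. Canisters are red (339,191), blue (421,196), green (350,270) and yellow (417,270).

Next I'll fit model silhouettes in both views for precise positions.

```bash
cat > fit.py <<'E'
from h import *
from scipy.optimize import minimize
HUE={'red':[(0,6),(172,180)],'yellow':[(15,32)],'green':[(50,85)],'blue':[(105,125)]}
# seed, flange dia ; canister outer dia, height
LID={'red':(.668,.160,.074),'yellow':(.418,.241,.088),'green':(.498,.161,.102),'blue':(.587,.073,.116)}
CAN={'red':(.611,-.142,.066,.06),'yellow':(.440,-.308,.08,.07),'green':(.443,-.163,.094,.08),'blue':(.597,-.315,.108,.09)}
a=np.linspace(0,2*np.pi,72)
def ring(x,y,d,z): return np.c_[x+d/2*np.cos(a),y+d/2*np.sin(a),a*0+z]
def hull(n,pts):
    f,cx,cy,R,t=P(n);c=pts@R.T+t
    return cv2.convexHull((np.c_[f*c[:,0]/c[:,2]+cx,f*c[:,1]/c[:,2]+cy]).astype(np.float32))
def mask(img,col,seedpx,r=60):
    h=cv2.cvtColor(img,cv2.COLOR_BGR2HSV);m=np.zeros(img.shape[:2],np.uint8)
    for lo,hi in HUE[col]: m|=cv2.inRange(h,(lo,110,40),(hi,255,255))
    k=np.zeros_like(m);cv2.circle(k,tuple(int(v) for v in seedpx),r,255,-1);m&=k
    n,l,s,c=cv2.connectedComponentsWithStats(m);i=1+np.argmax(s[1:,4])
    return cv2.findContours((l==i).astype(np.uint8),0,1)[0]
def fit(n,img,col,x0,pts,zs):
    ct=max(mask(img,col,proj(n,[x0[0],x0[1],zs])),key=len);T=cv2.convexHull(ct).astype(np.float32)
    S=8;sh=img.shape
    M=np.zeros((sh[0]*4,sh[1]*4),np.uint8);cv2.fillConvexPoly(M,np.round(T*4+2).astype(int),1)
    def cost(p):
        K=np.zeros_like(M);cv2.fillConvexPoly(K,np.round(hull(n,pts(*p))*4+2).astype(int),1);return float((K^M).sum())/M.sum()
    r=minimize(cost,x0,method='Nelder-Mead',options=dict(initial_simplex=[x0,[x0[0]+.01,x0[1]],[x0[0],x0[1]+.01]],xatol=1e-4))
    return np.round(r.x,4).tolist(),round(r.fun,3)
E
python3 - <<'E'
from fit import *
print(viewer.camera_params('top').keys())
for n in('scene','top'):
    img=cv2.imread(f'pics/{n}0.png')
    for c,(x,y,d) in LID.items(): print(n,'lid',c,fit(n,img,c,[x,y],lambda p,q:np.r_[ring(p,q,d,.018),ring(p,q,d,.023)],.02))
    for c,(x,y,d,h) in CAN.items(): print(n,'can',c,fit(n,img,c,[x,y],lambda p,q:np.r_[ring(p,q,d,0),ring(p,q,d,h)],h))
E
```

```text
dict_keys(['vertical_fov', 'cx', 'cy', 'R', 't'])
scene lid red ([0.6707, 0.1651], np.float64(0.03))
scene lid yellow ([0.4181, 0.2442], np.float64(0.024))
scene lid green ([0.4985, 0.1665], np.float64(0.037))
scene lid blue ([0.5867, 0.0767], np.float64(0.023))
scene can red ([0.607, -0.1438], np.float64(0.13))
scene can yellow ([0.4457, -0.3051], np.float64(0.062))
scene can green ([0.4141, -0.1358], np.float64(0.699))
scene can blue ([0.5959, -0.3124], np.float64(0.055))
top lid red ([0.6696, 0.1658], np.float64(0.048))
top lid yellow ([0.4161, 0.245], np.float64(0.027))
top lid green ([0.4972, 0.1669], np.float64(0.047))
top lid blue ([0.5847, 0.0774], np.float64(0.026))
top can red ([0.607, -0.1435], np.float64(0.277))
top can yellow ([0.4465, -0.3046], np.float64(0.078))
top can green ([0.4465, -0.1619], np.float64(0.18))
top can blue ([0.5968, -0.3112], np.float64(0.315))
```

arm_command:
  plan:
    - {"dp": [0, 0, 0], "spin": -0.14}
    - {"dp": [0, 0, 0], "spin": -0.14}
    - {"dp": [0, 0, 0], "spin": -0.13}
  grip: -0.3
  newtons: 60

```text
clock: 1.2
position: [0.249, 0.5733, 0.4047]
ee_rot: [-0.003, 1.0, 0.0, 0.0]
ft_force: [-0.7, -0.6, -0.4]
grip_width: 0.648
grasp_force: 0.0
```

arm_command:
  plan:
    - {"dp": [-10, -20, 5]}
    - {"dp": [-20, -40, 15]}
    - {"dp": [-20, -40, 15]}
    - {"dp": [-20, -40, 15]}
    - {"dp": [-20, -40, 15]}

```text
invalid input at $.plan[0]: expected keys dp, spin
```

arm_command:
  plan:
    - {"dp": [-20, -40, 15]}
    - {"dp": [-20, -40, 15]}
    - {"dp": [-20, -38, 15]}
    - {"dp": [-13, -20, 10]}
    - {"dp": [-5, -10, 5]}

```text
invalid input at $.plan[0]: expected keys dp, spin
```

```bash
python3 - <<'E'
from fit import *
import fit
outs=[]
def mask2(img,col,s,r=34):
    h=cv2.cvtColor(img,cv2.COLOR_BGR2HSV);m=np.zeros(img.shape[:2],np.uint8)
    for lo,hi in {'red':[(0,10),(165,180)],'yellow':[(12,35)],'green':[(45,85)],'blue':[(105,128)]}[col]: m|=cv2.inRange(h,(lo,95 if col!='blue' else 130,20),(hi,255,255))
    k=np.zeros_like(m);cv2.circle(k,tuple(int(v) for v in s),r+8,255,-1);m&=k
    m=cv2.morphologyEx(m,cv2.MORPH_OPEN,np.ones((2,2)));m=cv2.morphologyEx(m,cv2.MORPH_CLOSE,np.ones((7,7)))
    n,l,st,c=cv2.connectedComponentsWithStats(m);i=1+np.argmax(st[1:,4])
    return cv2.findContours((l==i).astype(np.uint8),0,1)[0]
fit.mask=mask2
for n in('scene','top'):
    img=cv2.imread(f'pics/{n}0.png');big=cv2.resize(img,None,fx=4,fy=4,interpolation=cv2.INTER_CUBIC)
    for c,(x,y,d,h) in CAN.items():
        p,e=fit.fit(n,img,c,[x,y],lambda p,q:np.r_[ring(p,q,d,0),ring(p,q,d,h)],h/2);print(n,c,p,e)
        cv2.polylines(big,[np.round(hull(n,ring(*p,d,h))*4+2).astype(int)],1,(255,255,255),1)
        cv2.polylines(big,[np.round(hull(n,ring(*p,d,0))*4+2).astype(int)],1,(0,255,255),1)
    u,v=(110,180) if n=='scene' else (310,155)
    outs.append(cv2.resize(big[v*4:(v+185)*4,u*4:(u+185)*4],(400,400)) )
cv2.imwrite('pics/canfit.png',np.hstack(outs))
print(manip.get_obs()['position'])
E
```

```text
scene red [0.6107, -0.1439] 0.118
scene yellow [0.4487, -0.3056] 0.047
scene green [0.4503, -0.1633] 0.089
scene blue [0.5976, -0.3113] 0.073
top red [0.6058, -0.1457] 0.131
top yellow [0.444, -0.3072] 0.07
top green [0.4431, -0.1653] 0.111
top blue [0.5938, -0.3121] 0.073
[0.24898053 0.57326756 0.40473872]
```

View pics/canfit.png

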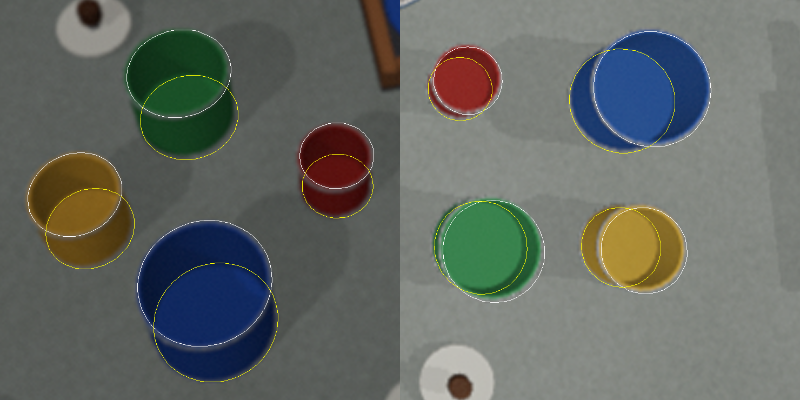

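The fits match the rims in both views: canisters red (337,155), green (178,72), yellow (75,195) and blue (205,285) in the left crop. The two views agree within about 5 mm, so I'll use the averages. Now moving to yellow.

arm_command:
  plan:
    - {"dp": [-10, -20, 5], "spin": 0}
    - {"dp": [-20, -40, 15], "spin": 0}
    - {"dp": [-20, -40, 15], "spin": 0}
    - {"dp": [-20, -40, 15], "spin": 0}
    - {"dp": [-20, -40, 15], "spin": 0}

```text
clock: 1.7
position: [0.3396, 0.3915, 0.3393]
ee_rot: [-0.0, 1.0, 0.0, 0.0]
ft_force: [1.4, -0.2, 0.4]
grip_width: 0.651
grasp_force: 0.0
```

arm_command:
  plan:
    - {"dp": [-20, -40, 15], "spin": 0}
    - {"dp": [-20, -40, 15], "spin": 0}
    - {"dp": [-20, -38, 15], "spin": 0}
    - {"dp": [-13, -20, 10], "spin": 0}
    - {"dp": [-5, -10, 5], "spin": 0}

```text
clock: 2.2
position: [0.4181, 0.243, 0.2791]
ee_rot: [0.002, 1.0, -0.0, -0.0]
ft_force: [0.2, 0.8, 0.7]
grip_width: 0.648
grasp_force: 0.0
```

arm_command:
  plan:
    - {"dp": [0, 0, 0], "spin": 0}
    - {"dp": [0, 0, 0], "spin": 0}
    - {"dp": [0, 0, 0], "spin": 0}

```text
clock: 2.5
position: [0.4165, 0.247, 0.2803]
ee_rot: [-0.001, 1.0, 0.001, 0.0]
ft_force: [-0.3, 0.4, 0.3]
grip_width: 0.651
grasp_force: 0.0
```

```bash
python3 - <<'E'
from h import *
o=manip.get_obs();print(o['position'],o['ee_rot'],o['clock'])
a=viewer.camera('scene');b=viewer.camera('top')
u,v=map(int,proj('scene',[.417,.245,.06]));a=a[max(v-100,0):v+60,u-80:u+80]
u,v=map(int,proj('top',[.417,.245,.06]));b=b[v-80:v+80,u-80:u+80]
f=lambda i:cv2.resize(i,(400,400),interpolation=cv2.INTER_CUBIC)
cv2.imwrite('pics/y1.png',np.hstack([f(a),f(b)]))
E
```

```text
[0.41646843 0.24698867 0.28029139] [-1.35024887e-03  9.99998915e-01  5.23874205e-04  2.68879735e-04] 2.5
```

View pics/y1.png

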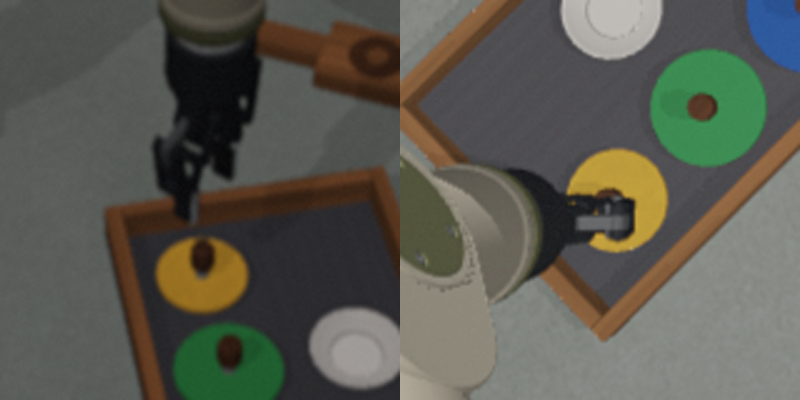

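The gripper sits above the yellow lid: its knob is at (203,255) in the left crop, with open fingers above it. Descending and closing.

arm_command:
  plan:
    - {"dp": [0, -2, 30], "spin": 0}
    - {"dp": [0, 0, 30], "spin": 0}
    - {"dp": [0, 0, 15], "spin": 0}
    - {"dp": [0, 0, 5], "spin": 0}
    - {"dp": [0, 0, 0], "spin": 0}

```text
clock: 3.1
position: [0.4168, 0.2437, 0.1996]
ee_rot: [-0.0, 1.0, -0.0, -0.0]
ft_force: [0.2, -0.2, 0.6]
grip_width: 0.652
grasp_force: 0.0
```

arm_command:
  plan:
    - {"dp": [0, 0, 0], "spin": 0}
    - {"dp": [0, 0, 0], "spin": 0}
    - {"dp": [0, 0, 0], "spin": 0}
    - {"dp": [0, 0, 0], "spin": 0}
    - {"dp": [0, 0, 0], "spin": 0}
  grip: 1
  newtons: 60

```text
clock: 3.6
position: [0.4175, 0.2437, 0.2009]
ee_rot: [-0.0, 1.0, 0.001, 0.001]
ft_force: [-1.2, -0.7, 6.9]
grip_width: 0.261
grasp_force: 58.4
```

arm_command:
  plan:
    - {"dp": [0, 0, -10], "spin": 0}
    - {"dp": [0, 0, -20], "spin": 0}
    - {"dp": [0, 0, -40], "spin": 0}
    - {"dp": [0, -5, -40], "spin": 0}
    - {"dp": [-5, -15, -30], "spin": 0}

```text
clock: 4.1
position: [0.4216, 0.2241, 0.343]
ee_rot: [-0.001, 1.0, 0.001, 0.001]
ft_force: [0.5, 0.4, -1.2]
grip_width: 0.258
grasp_force: 58.9
```

arm_command:
  plan:
    - {"dp": [-10, -25, -20], "spin": 0}
    - {"dp": [-10, -35, 0], "spin": 0}
    - {"dp": [-10, -40, 0], "spin": 0}
    - {"dp": [0, -40, 0], "spin": 0}
    - {"dp": [0, -40, 0], "spin": 0}

```text
clock: 4.6
position: [0.4518, 0.0415, 0.3605]
ee_rot: [0.0, 1.0, 0.0, 0.0]
ft_force: [0.5, -1.3, -1.1]
grip_width: 0.256
grasp_force: 58.9
```

arm_command:
  plan:
    - {"dp": [0, -40, 0], "spin": 0}
    - {"dp": [0, -40, 0], "spin": 0}
    - {"dp": [0, -40, 0], "spin": 0}
    - {"dp": [0, -40, 0], "spin": 0}
    - {"dp": [0, -40, 0], "spin": 0}

```text
clock: 5.1
position: [0.4516, -0.1584, 0.3606]
ee_rot: [-0.0, 1.0, 0.0, 0.001]
ft_force: [0.5, 1.0, -0.8]
grip_width: 0.263
grasp_force: 58.9
```

arm_command:
  plan:
    - {"dp": [0, -40, 0], "spin": 0}
    - {"dp": [0, -40, 0], "spin": 0}
    - {"dp": [0, -30, 0], "spin": 0}
    - {"dp": [6, -20, 0], "spin": 0}
    - {"dp": [0, -10, 0], "spin": 0}

```text
clock: 5.6
position: [0.445, -0.2987, 0.3603]
ee_rot: [0.001, 1.0, -0.0, 0.0]
ft_force: [0.0, 0.8, -0.6]
grip_width: 0.259
grasp_force: 58.9
```

arm_command:
  plan:
    - {"dp": [0, 0, 0], "spin": 0}
    - {"dp": [0, 0, 0], "spin": 0}

```text
clock: 5.8
position: [0.4466, -0.2956, 0.3598]
ee_rot: [-0.001, 1.0, 0.0, 0.0]
ft_force: [0.7, -0.8, -1.4]
grip_width: 0.256
grasp_force: 58.9
```

```bash
python3 - <<'E'
from h import *
o=manip.get_obs();print(o['position'],o['ee_rot'],o['clock'],o['grip_width'],o['grasp_force'])
a=viewer.camera('scene');b=viewer.camera('top')
a=a[120:360,60:300];b=b[150:330,300:480]
f=lambda i:cv2.resize(i,(400,400),interpolation=cv2.INTER_CUBIC)
cv2.imwrite('pics/y2.png',np.hstack([f(a),f(b)]))
E
```

```text
[ 0.44661638 -0.29564311  0.35976894] [-6.09456724e-04  9.99999727e-01  4.11307582e-04  7.05541120e-05] 5.8 0.2555441080314657 58.940446972846985
```

View pics/y2.png

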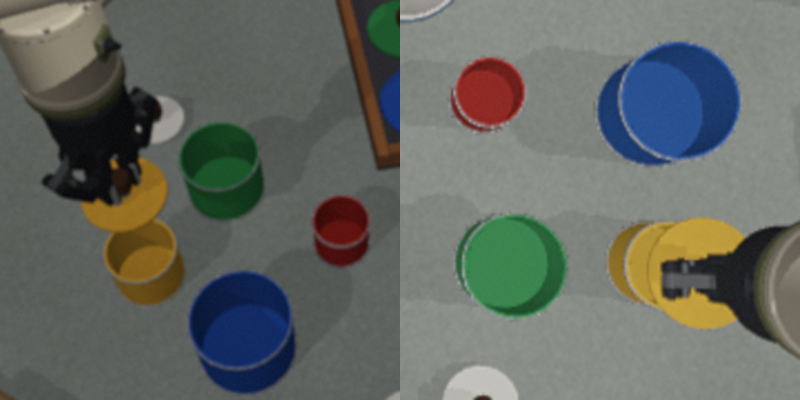

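The yellow lid hangs level in the fingers, by the crop's (125,195), just short of the yellow canister at (145,260). About 10 mm of y remains. Lowering now.

arm_command:
  plan:
    - {"dp": [0, -10, 10], "spin": 0}
    - {"dp": [0, 0, 30], "spin": 0}
    - {"dp": [0, 0, 30], "spin": 0}
    - {"dp": [0, 0, 20], "spin": 0}
    - {"dp": [0, 0, 8], "spin": 0}

```text
clock: 6.4
position: [0.4461, -0.3052, 0.2598]
ee_rot: [-0.001, 1.0, 0.001, -0.001]
ft_force: [-0.8, -0.4, -1.7]
grip_width: 0.26
grasp_force: 58.9
```

arm_command:
  plan:
    - {"dp": [0, 0, 4], "spin": 0}
    - {"dp": [0, 0, 3], "spin": 0}
    - {"dp": [0, 0, 2], "spin": 0}
    - {"dp": [0, 0, 1], "spin": 0}
    - {"dp": [0, 0, 0], "spin": 0}

```text
clock: 6.9
position: [0.4466, -0.3068, 0.2529]
ee_rot: [-0.0, 1.0, 0.0, 0.001]
ft_force: [-2.4, 2.6, 6.2]
grip_width: 0.262
grasp_force: 59.9
```

arm_command:
  plan:
    - {"dp": [0, 0, 0], "spin": 0}
    - {"dp": [0, 0, 0], "spin": 0}
    - {"dp": [0, 0, 0], "spin": 0}
    - {"dp": [0, 0, 0], "spin": 0}
  grip: -0.3

```text
clock: 7.3
position: [0.4462, -0.3067, 0.2517]
ee_rot: [-0.0, 1.0, -0.0, 0.0]
ft_force: [1.0, -0.1, 0.1]
grip_width: 0.649
grasp_force: 0.0
```

arm_command:
  plan:
    - {"dp": [0, 0, -10], "spin": 0}
    - {"dp": [0, 0, -30], "spin": 0}
    - {"dp": [0, 0, -30], "spin": 0}
    - {"dp": [0, 10, -20], "spin": 0}
    - {"dp": [0, 30, 0], "spin": 0}

```text
clock: 7.8
position: [0.4461, -0.2691, 0.3453]
ee_rot: [0.002, 1.0, -0.001, 0.002]
ft_force: [-0.3, 0.5, -0.1]
grip_width: 0.648
grasp_force: 0.0
```

arm_command:
  plan:
    - {"dp": [0, 40, 0], "spin": 0}
    - {"dp": [0, 45, 0], "spin": 0}
    - {"dp": [-5, 45, 0], "spin": 0}
    - {"dp": [-5, 45, 0], "spin": 0}
    - {"dp": [-5, 45, 0], "spin": 0}

```text
clock: 8.3
position: [0.4609, -0.0451, 0.3427]
ee_rot: [0.0, 1.0, 0.0, 0.001]
ft_force: [1.9, 0.2, -0.3]
grip_width: 0.65
grasp_force: 0.0
```

```bash
python3 - <<'E'
from h import *
o=manip.get_obs();print(o['position'],o['clock'],o['grip_width'],o['grasp_force'])
a=viewer.camera('scene');b=viewer.camera('top')
a=a[180:360,80:260];b=b[150:330,300:480]
f=lambda i:cv2.resize(i,(400,400),interpolation=cv2.INTER_CUBIC)
cv2.imwrite('pics/y3.png',np.hstack([f(a),f(b)]))
E
```

```text
[ 0.46093349 -0.04513074  0.3427275 ] 8.3 0.6497567587691472 0.0
```

View pics/y3.png

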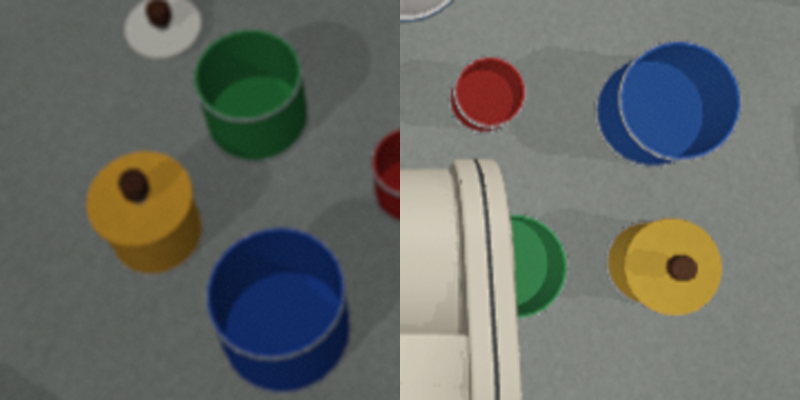

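Yellow is home: the flange is flat on the rim, centred at (140,195) in the left crop. Next is green.

arm_command:
  plan:
    - {"dp": [-8, 45, 0], "spin": 0}
    - {"dp": [-8, 45, 10], "spin": 0}
    - {"dp": [-8, 45, 15], "spin": 0}
    - {"dp": [-8, 40, 15], "spin": 0}
    - {"dp": [-4, 25, 15], "spin": 0}

```text
clock: 8.9
position: [0.4974, 0.1562, 0.2868]
ee_rot: [-0.001, 1.0, 0.0, 0.001]
ft_force: [-0.6, 0.2, 0.3]
grip_width: 0.65
grasp_force: 0.0
```

arm_command:
  plan:
    - {"dp": [-1, 13, 15], "spin": 0}
    - {"dp": [0, 0, 20], "spin": 0}
    - {"dp": [0, 0, 10], "spin": 0}
    - {"dp": [0, 0, 0], "spin": 0}
    - {"dp": [0, 0, 0], "spin": 0}

```text
clock: 9.4
position: [0.4985, 0.1654, 0.2424]
ee_rot: [0.001, 1.0, -0.0, 0.0]
ft_force: [-0.2, 0.4, 0.0]
grip_width: 0.65
grasp_force: 0.0
```

arm_command:
  plan:
    - {"dp": [0, 0, 20], "spin": 0}
    - {"dp": [0, 0, 15], "spin": 0}
    - {"dp": [0, 0, 7], "spin": 0}
    - {"dp": [0, 0, 0], "spin": 0}
    - {"dp": [0, 0, 0], "spin": 0}

```text
clock: 9.9
position: [0.4985, 0.1662, 0.2007]
ee_rot: [0.0, 1.0, 0.0, 0.001]
ft_force: [-0.4, -1.5, 0.2]
grip_width: 0.649
grasp_force: 0.0
```

arm_command:
  plan:
    - {"dp": [0, 0, 0], "spin": 0}
    - {"dp": [0, 0, 0], "spin": 0}
    - {"dp": [0, 0, 0], "spin": 0}
    - {"dp": [0, 0, 0], "spin": 0}
    - {"dp": [0, 0, 0], "spin": 0}
  grip: 1
  newtons: 60

```text
clock: 10.4
position: [0.4984, 0.1664, 0.2006]
ee_rot: [-0.0, 1.0, 0.0, 0.0]
ft_force: [-1.4, 0.5, 5.5]
grip_width: 0.257
grasp_force: 58.4
```

arm_command:
  plan:
    - {"dp": [0, 0, -10], "spin": 0}
    - {"dp": [0, 0, -25], "spin": 0}
    - {"dp": [0, 0, -40], "spin": 0}
    - {"dp": [3, -10, -40], "spin": 0}
    - {"dp": [5, -25, -30], "spin": 0}

```text
clock: 10.9
position: [0.49, 0.1326, 0.3479]
ee_rot: [-0.002, 1.0, 0.001, 0.001]
ft_force: [1.2, -0.0, -1.1]
grip_width: 0.266
grasp_force: 58.8
```

arm_command:
  plan:
    - {"dp": [6, -40, 0], "spin": 0}
    - {"dp": [6, -40, 0], "spin": 0}
    - {"dp": [6, -40, 0], "spin": 0}
    - {"dp": [6, -40, 0], "spin": 0}
    - {"dp": [6, -40, 0], "spin": 0}

```text
clock: 11.4
position: [0.4594, -0.0704, 0.3454]
ee_rot: [-0.0, 1.0, 0.0, 0.0]
ft_force: [1.4, 0.9, -0.7]
grip_width: 0.262
grasp_force: 58.8
```

arm_command:
  plan:
    - {"dp": [6, -40, 0], "spin": 0}
    - {"dp": [4, -30, 5], "spin": 0}
    - {"dp": [3, -19, 10], "spin": 0}
    - {"dp": [0, -7, 15], "spin": 0}
    - {"dp": [0, 0, 15], "spin": 0}

```text
clock: 11.9
position: [0.4467, -0.1662, 0.3]
ee_rot: [0.001, 1.0, 0.0, 0.001]
ft_force: [-0.6, -0.3, -0.7]
grip_width: 0.262
grasp_force: 58.8
```

arm_command:
  plan:
    - {"dp": [0, 0, 10], "spin": 0}
    - {"dp": [0, 0, 5], "spin": 0}
    - {"dp": [0, 0, 5], "spin": 0}
    - {"dp": [0, 0, 5], "spin": 0}
    - {"dp": [0, 0, 0], "spin": 0}

```text
clock: 12.4
position: [0.4471, -0.1645, 0.2744]
ee_rot: [-0.0, 1.0, 0.0, -0.0]
ft_force: [0.3, 0.3, -0.6]
grip_width: 0.26
grasp_force: 58.8
```

arm_command:
  plan:
    - {"dp": [0, 0, 5], "spin": 0}
    - {"dp": [0, 0, 4], "spin": 0}
    - {"dp": [0, 0, 2], "spin": 0}
    - {"dp": [0, 0, 2], "spin": 0}
    - {"dp": [0, 0, 0], "spin": 0}

```text
clock: 12.9
position: [0.4473, -0.1649, 0.2626]
ee_rot: [-0.0, 1.0, 0.0, -0.0]
ft_force: [-6.3, 2.5, 13.5]
grip_width: 0.263
grasp_force: 60.4
```

arm_command:
  plan:
    - {"dp": [0, 0, 0], "spin": 0}
    - {"dp": [0, 0, 0], "spin": 0}
    - {"dp": [0, 0, 0], "spin": 0}
    - {"dp": [0, 0, 0], "spin": 0}
  grip: -0.3

```text
clock: 13.3
position: [0.4471, -0.1647, 0.2616]
ee_rot: [-0.0, 1.0, 0.0, -0.0]
ft_force: [0.5, 0.1, 0.7]
grip_width: 0.651
grasp_force: 0.0
```

arm_command:
  plan:
    - {"dp": [0, 0, -10], "spin": 0}
    - {"dp": [0, 0, -30], "spin": 0}
    - {"dp": [-4, 10, -30], "spin": 0}
    - {"dp": [-15, 25, -10], "spin": 0}
    - {"dp": [-20, 35, 0], "spin": 0}

```text
clock: 13.8
position: [0.4866, -0.0957, 0.3447]
ee_rot: [0.002, 1.0, 0.0, 0.002]
ft_force: [1.3, 0.5, -0.7]
grip_width: 0.654
grasp_force: 0.0
```

arm_command:
  plan:
    - {"dp": [-25, 40, 0], "spin": 0}
    - {"dp": [-25, 40, 0], "spin": 0}
    - {"dp": [-25, 40, 0], "spin": 0}
    - {"dp": [-15, 31, 0], "spin": 0}
    - {"dp": [-9, 20, 0], "spin": 0}

```text
clock: 14.3
position: [0.5859, 0.0797, 0.3421]
ee_rot: [-0.002, 1.0, 0.0, 0.0]
ft_force: [-0.3, -0.2, -0.1]
grip_width: 0.651
grasp_force: 0.0
```

arm_command:
  plan:
    - {"dp": [0, 0, 20], "spin": 0}
    - {"dp": [0, 0, 30], "spin": 0}
    - {"dp": [0, 0, 30], "spin": 0}
    - {"dp": [0, 0, 20], "spin": 0}
    - {"dp": [0, 0, 0], "spin": 0}

```text
clock: 14.8
position: [0.5841, 0.0764, 0.2396]
ee_rot: [-0.0, 1.0, -0.001, -0.002]
ft_force: [-0.2, 0.5, -0.3]
grip_width: 0.648
grasp_force: 0.0
```

```bash
python3 - <<'E'
from h import *
o=manip.get_obs();print(o['position'],o['clock'],o['grip_width'])
a=viewer.camera('scene')[100:340,80:400]
cv2.imwrite('pics/g1.png',cv2.resize(a,(800,600),interpolation=cv2.INTER_CUBIC))
E
```

```text
[0.58411182 0.07636439 0.23956372] 14.8 0.6482581700887806
```

View pics/g1.png

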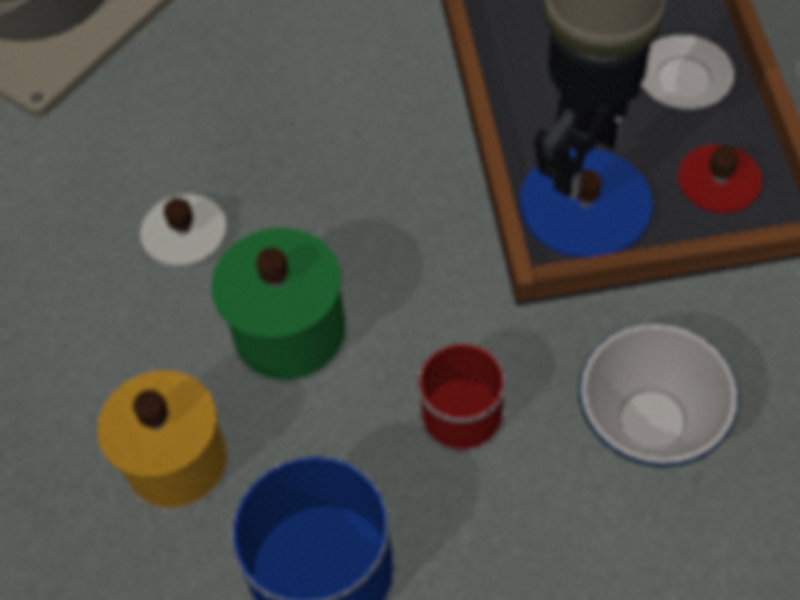

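Green is home at (278,285), and yellow at (157,425) is still fine. The gripper is over the blue knob at (587,187).

arm_command:
  plan:
    - {"dp": [0, 0, 20], "spin": 0}
    - {"dp": [0, 0, 15], "spin": 0}
    - {"dp": [0, 0, 7], "spin": 0}
    - {"dp": [0, 0, 0], "spin": 0}
    - {"dp": [0, 0, 0], "spin": 0}

```text
clock: 15.35
position: [0.5854, 0.0763, 0.2004]
ee_rot: [-0.0, 1.0, 0.0, 0.0]
ft_force: [-0.1, -0.3, -0.3]
grip_width: 0.651
grasp_force: 0.0
```

arm_command:
  plan:
    - {"dp": [0, 0, 0], "spin": 0}
    - {"dp": [0, 0, 0], "spin": 0}
    - {"dp": [0, 0, 0], "spin": 0}
    - {"dp": [0, 0, 0], "spin": 0}
    - {"dp": [0, 0, 0], "spin": 0}
  grip: 1
  newtons: 60

```text
clock: 15.85
position: [0.5854, 0.0764, 0.2005]
ee_rot: [-0.0, 1.0, 0.0, 0.001]
ft_force: [-2.0, -0.5, 6.7]
grip_width: 0.262
grasp_force: 58.5
```

arm_command:
  plan:
    - {"dp": [0, 0, -10], "spin": 0}
    - {"dp": [0, 0, -25], "spin": 0}
    - {"dp": [0, 0, -40], "spin": 0}
    - {"dp": [0, -10, -40], "spin": 0}
    - {"dp": [0, -25, -30], "spin": 0}

```text
clock: 16.35
position: [0.5851, 0.0432, 0.3477]
ee_rot: [-0.002, 1.0, 0.001, 0.001]
ft_force: [1.1, 0.2, -1.6]
grip_width: 0.255
grasp_force: 58.8
```

arm_command:
  plan:
    - {"dp": [-1, -40, 0], "spin": 0}
    - {"dp": [-1, -40, 0], "spin": 0}
    - {"dp": [-2, -40, 0], "spin": 0}
    - {"dp": [-2, -40, 0], "spin": 0}
    - {"dp": [-2, -40, 0], "spin": 0}

```text
clock: 16.85
position: [0.5928, -0.1602, 0.3454]
ee_rot: [-0.0, 1.0, 0.0, 0.0]
ft_force: [0.7, 0.9, -1.3]
grip_width: 0.259
grasp_force: 58.8
```

arm_command:
  plan:
    - {"dp": [-2, -40, 0], "spin": 0}
    - {"dp": [0, -40, 0], "spin": 0}
    - {"dp": [0, -40, 0], "spin": 0}
    - {"dp": [0, -22, 0], "spin": 0}
    - {"dp": [0, -11, 10], "spin": 0}

```text
clock: 17.35
position: [0.5944, -0.3146, 0.336]
ee_rot: [0.002, 1.0, -0.001, 0.001]
ft_force: [0.9, -0.1, -1.2]
grip_width: 0.257
grasp_force: 58.9
```

arm_command:
  plan:
    - {"dp": [0, 0, 15], "spin": 0}
    - {"dp": [0, 0, 15], "spin": 0}
    - {"dp": [0, 0, 10], "spin": 0}
    - {"dp": [0, 0, 8], "spin": 0}
    - {"dp": [0, 0, 0], "spin": 0}

```text
clock: 17.85
position: [0.5952, -0.3105, 0.2852]
ee_rot: [-0.001, 1.0, 0.001, -0.001]
ft_force: [0.5, 0.5, -1.0]
grip_width: 0.261
grasp_force: 58.9
```

arm_command:
  plan:
    - {"dp": [0, 0, 5], "spin": 0}
    - {"dp": [0, 0, 5], "spin": 0}
    - {"dp": [0, 0, 3], "spin": 0}
    - {"dp": [0, 0, 2], "spin": 0}
    - {"dp": [0, 0, 0], "spin": 0}

```text
clock: 18.35
position: [0.5952, -0.3117, 0.2726]
ee_rot: [-0.0, 1.0, 0.0, 0.0]
ft_force: [-3.1, 3.1, 5.6]
grip_width: 0.264
grasp_force: 59.2
```

arm_command:
  plan:
    - {"dp": [0, 0, 0], "spin": 0}
    - {"dp": [0, 0, 0], "spin": 0}
    - {"dp": [0, 0, 0], "spin": 0}
    - {"dp": [0, 0, 0], "spin": 0}
  grip: -0.3

```text
clock: 18.75
position: [0.5952, -0.3117, 0.2716]
ee_rot: [-0.0, 1.0, 0.0, 0.0]
ft_force: [-0.1, -0.9, -0.9]
grip_width: 0.65
grasp_force: 0.0
```

arm_command:
  plan:
    - {"dp": [0, 0, -10], "spin": 0}
    - {"dp": [0, 0, -30], "spin": 0}
    - {"dp": [0, 10, -30], "spin": 0}
    - {"dp": [-5, 27, -5], "spin": 0}
    - {"dp": [-7, 40, 0], "spin": 0}

```text
clock: 19.25
position: [0.6066, -0.2367, 0.3495]
ee_rot: [0.002, 1.0, -0.001, 0.002]
ft_force: [0.3, 0.4, 0.3]
grip_width: 0.651
grasp_force: 0.0
```

arm_command:
  plan:
    - {"dp": [-7, 45, 0], "spin": 0}
    - {"dp": [-7, 45, 0], "spin": 0}
    - {"dp": [-7, 45, 0], "spin": 0}
    - {"dp": [-7, 45, 0], "spin": 0}
    - {"dp": [-7, 45, 0], "spin": 0}

```text
clock: 19.75
position: [0.6422, -0.0079, 0.3478]
ee_rot: [0.0, 1.0, 0.0, 0.001]
ft_force: [1.3, -0.0, -0.1]
grip_width: 0.652
grasp_force: 0.0
```

arm_command:
  plan:
    - {"dp": [-7, 45, 0], "spin": 0}
    - {"dp": [-7, 45, 0], "spin": 0}
    - {"dp": [-7, 40, 0], "spin": 0}
    - {"dp": [-5, 30, 0], "spin": 0}
    - {"dp": [-2, 15, 10], "spin": 0}

```text
clock: 20.25
position: [0.6703, 0.1691, 0.3382]
ee_rot: [-0.002, 1.0, 0.001, 0.001]
ft_force: [0.9, -0.1, 0.0]
grip_width: 0.649
grasp_force: 0.0
```

arm_command:
  plan:
    - {"dp": [0, 0, 25], "spin": 0}
    - {"dp": [0, 0, 30], "spin": 0}
    - {"dp": [0, 0, 30], "spin": 0}
    - {"dp": [0, 0, 10], "spin": 0}
    - {"dp": [0, 0, 0], "spin": 0}

```text
clock: 20.75
position: [0.6697, 0.1643, 0.2403]
ee_rot: [0.0, 1.0, -0.001, -0.001]
ft_force: [0.2, 0.1, 0.3]
grip_width: 0.652
grasp_force: 0.0
```

```bash
python3 - <<'E'
from h import *
o=manip.get_obs();print(o['position'],o['clock'],o['grip_width'])
a=viewer.camera('scene')[120:360,100:420]
cv2.imwrite('pics/b1.png',cv2.resize(a,(800,600),interpolation=cv2.INTER_CUBIC))
E
```

```text
[0.66968057 0.16430873 0.24027637] 20.75 0.6521627879206459
```

View pics/b1.png

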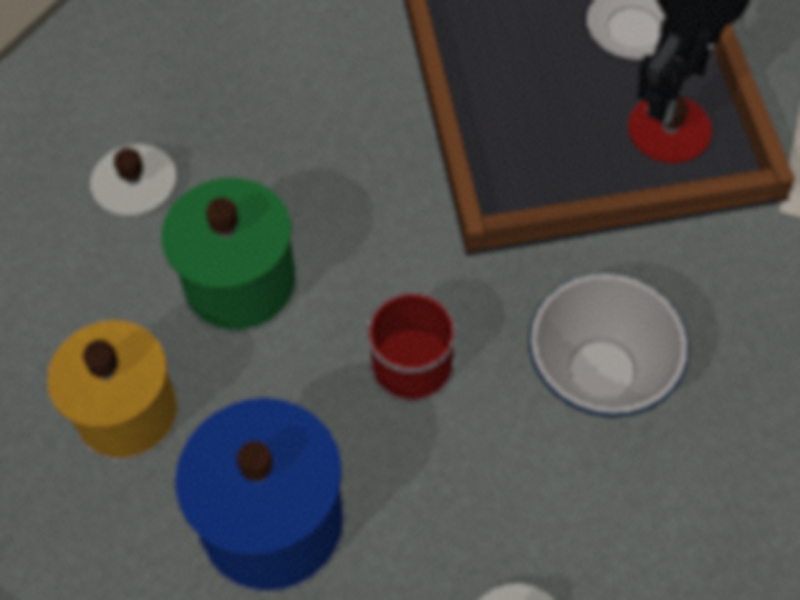

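Blue is home at (258,475). The gripper is over the red lid at (671,130), with its knob between the fingers.

arm_command:
  plan:
    - {"dp": [0, 0, 20], "spin": 0}
    - {"dp": [0, 0, 15], "spin": 0}
    - {"dp": [0, 0, 7], "spin": 0}
    - {"dp": [0, 0, 0], "spin": 0}
    - {"dp": [0, 0, 0], "spin": 0}

```text
clock: 21.3
position: [0.6704, 0.1653, 0.2005]
ee_rot: [-0.0, 1.0, 0.0, 0.0]
ft_force: [-0.2, 0.7, 0.5]
grip_width: 0.652
grasp_force: 0.0
```

arm_command:
  plan:
    - {"dp": [0, 0, 0], "spin": 0}
    - {"dp": [0, 0, 0], "spin": 0}
    - {"dp": [0, 0, 0], "spin": 0}
    - {"dp": [0, 0, 0], "spin": 0}
    - {"dp": [0, 0, 0], "spin": 0}
  grip: 1
  newtons: 60

```text
clock: 21.8
position: [0.6704, 0.1655, 0.2006]
ee_rot: [-0.0, 1.0, 0.0, 0.001]
ft_force: [-1.0, -0.5, 5.4]
grip_width: 0.261
grasp_force: 58.7
```

arm_command:
  plan:
    - {"dp": [0, 0, -10], "spin": 0}
    - {"dp": [0, 0, -25], "spin": 0}
    - {"dp": [0, 0, -40], "spin": 0}
    - {"dp": [3, -10, -40], "spin": 0}
    - {"dp": [5, -25, -30], "spin": 0}

```text
clock: 22.3
position: [0.6619, 0.1325, 0.3475]
ee_rot: [-0.002, 1.0, 0.001, 0.001]
ft_force: [1.4, 0.4, -0.6]
grip_width: 0.264
grasp_force: 58.8
```

arm_command:
  plan:
    - {"dp": [8, -40, 0], "spin": 0}
    - {"dp": [8, -40, 0], "spin": 0}
    - {"dp": [8, -40, 0], "spin": 0}
    - {"dp": [8, -40, 0], "spin": 0}
    - {"dp": [8, -40, 0], "spin": 0}

```text
clock: 22.8
position: [0.6214, -0.0713, 0.3452]
ee_rot: [-0.0, 1.0, 0.0, 0.0]
ft_force: [1.2, 0.2, -0.8]
grip_width: 0.26
grasp_force: 58.8
```

arm_command:
  plan:
    - {"dp": [8, -40, 0], "spin": 0}
    - {"dp": [4, -20, 5], "spin": 0}
    - {"dp": [2, -12, 15], "spin": 0}
    - {"dp": [0, -3, 25], "spin": 0}
    - {"dp": [0, 0, 20], "spin": 0}

```text
clock: 23.3
position: [0.6079, -0.1444, 0.2778]
ee_rot: [-0.0, 1.0, 0.0, -0.001]
ft_force: [-0.1, 0.5, -0.7]
grip_width: 0.258
grasp_force: 58.8
```

arm_command:
  plan:
    - {"dp": [0, 0, 12], "spin": 0}
    - {"dp": [0, 0, 8], "spin": 0}
    - {"dp": [0, 0, 5], "spin": 0}
    - {"dp": [0, 0, 0], "spin": 0}
    - {"dp": [0, 0, 0], "spin": 0}

```text
clock: 23.8
position: [0.6085, -0.1446, 0.2554]
ee_rot: [-0.0, 1.0, -0.0, 0.001]
ft_force: [0.6, 0.4, -0.9]
grip_width: 0.26
grasp_force: 58.8
```

```bash
python3 - <<'E'
from h import *
o=manip.get_obs();print(o['position'],o['clock'],o['grip_width'])
a=viewer.camera('scene');b=viewer.camera('top')
a=a[200:290,220:310];b=b[145:235,295:385]
f=lambda i:cv2.resize(i,(400,400),interpolation=cv2.INTER_CUBIC)
cv2.imwrite('pics/r1.png',np.hstack([f(a),f(b)]))
E
```

```text
[ 0.60845073 -0.14459488  0.25537339] 23.8 0.2596897512198319
```

View pics/r1.png

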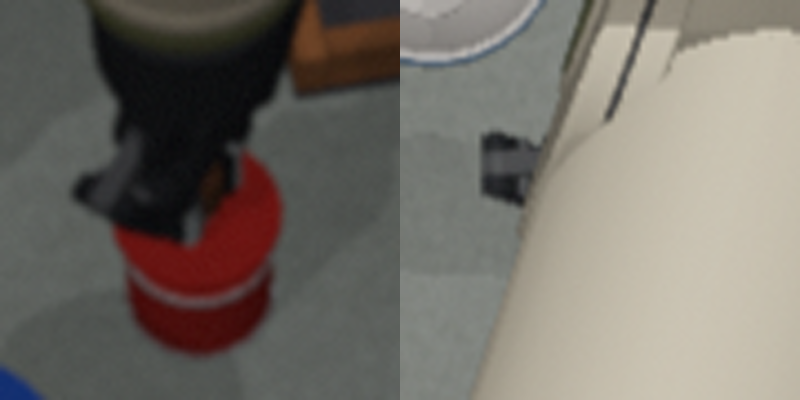

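The red lid at (198,225) is centred just above the red canister. Lowering it home, releasing and withdrawing.

arm_command:
  plan:
    - {"dp": [0, 0, 5], "spin": 0}
    - {"dp": [0, 0, 4], "spin": 0}
    - {"dp": [0, 0, 3], "spin": 0}
    - {"dp": [0, 0, 1], "spin": 0}
    - {"dp": [0, 0, 0], "spin": 0}

```text
clock: 24.4
position: [0.6083, -0.1448, 0.2426]
ee_rot: [-0.0, 1.0, 0.0, 0.0]
ft_force: [-4.8, 1.7, 10.8]
grip_width: 0.26
grasp_force: 59.8
```

arm_command:
  plan:
    - {"dp": [0, 0, 0], "spin": 0}
    - {"dp": [0, 0, 0], "spin": 0}
    - {"dp": [0, 0, 0], "spin": 0}
    - {"dp": [0, 0, 0], "spin": 0}
  grip: -0.3

```text
clock: 24.8
position: [0.6081, -0.1446, 0.2415]
ee_rot: [-0.0, 1.0, 0.0, -0.0]
ft_force: [-0.9, 0.0, -0.9]
grip_width: 0.651
grasp_force: 0.0
```

arm_command:
  plan:
    - {"dp": [0, 0, -10], "spin": 0}
    - {"dp": [0, 0, -30], "spin": 0}
    - {"dp": [0, 10, -40], "spin": 0}
    - {"dp": [0, 27, -40], "spin": 0}
    - {"dp": [0, 40, -10], "spin": 0}

```text
clock: 25.3
position: [0.6085, -0.07, 0.3775]
ee_rot: [0.002, 1.0, -0.001, 0.004]
ft_force: [0.2, -0.2, 0.1]
grip_width: 0.654
grasp_force: 0.0
```

arm_command:
  plan:
    - {"dp": [0, 45, 0], "spin": 0}
    - {"dp": [0, 45, 0], "spin": 0}
    - {"dp": [0, 45, 0], "spin": 0}
    - {"dp": [0, 45, 0], "spin": 0}
    - {"dp": [0, 45, 0], "spin": 0}

```text
clock: 25.8
position: [0.6078, 0.159, 0.3728]
ee_rot: [0.0, 1.0, 0.0, 0.001]
ft_force: [0.9, -0.2, -0.2]
grip_width: 0.648
grasp_force: 0.0
```

arm_command:
  plan:
    - {"dp": [0, 45, 0], "spin": 0}
    - {"dp": [0, 45, 0], "spin": 0}
    - {"dp": [0, 30, 0], "spin": 0}
    - {"dp": [0, 15, 0], "spin": 0}
    - {"dp": [0, 0, 0], "spin": 0}

```text
clock: 26.3
position: [0.6076, 0.2941, 0.3717]
ee_rot: [-0.002, 1.0, 0.0, -0.0]
ft_force: [-0.3, -1.5, -0.0]
grip_width: 0.65
grasp_force: 0.0
```

```bash
python3 - <<'E'
from h import *
o=manip.get_obs();print(o['position'],o['clock'],o['grip_width'],o['joint_velocities'])
a=viewer.camera('scene');b=viewer.camera('top')
f=lambda i:cv2.resize(i,(400,400),interpolation=cv2.INTER_CUBIC)
cv2.imwrite('pics/end.png',np.hstack([f(a[140:380,110:350]),f(b[95:305,295:505])]))
E
```

```text
[0.60759136 0.29413373 0.37173907] 26.3 0.6495837938402156 [ 0.04059947 -0.02172165  0.04503827  0.03635837  0.01536035 -0.0041777
  0.02784819]
```

View pics/end.png

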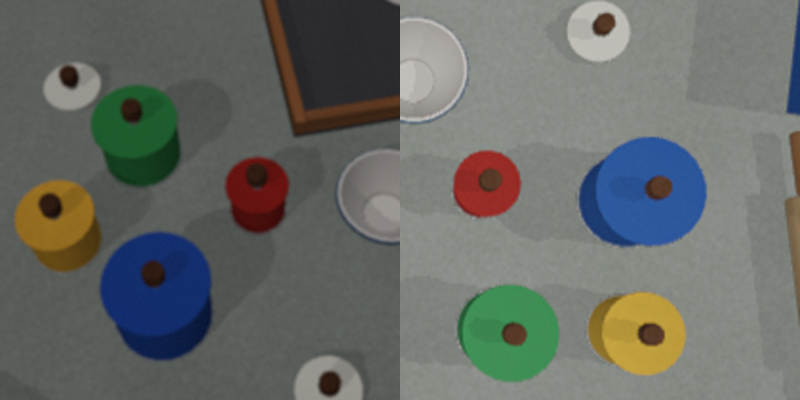

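All four lids look flat and centred on their own canisters (right crop: red (487,183), blue (650,190), green (510,333), yellow (645,333)). The contact forces also came at the expected heights, so I'm handing in.

```bash
python3 -c "
from workcell import manip;print(manip.hand_in())"
```

```text
the job is handed in; nothing more can be done
None
```

All four lids are on their own canisters, set down gently and sitting level in the last pictures, and the job is handed in at about 26 s of the 112 s allowed; hand-in gave no verdict.

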